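# Lock the drying rail in its ledge clamp

## Robot

A 6-joint arm with a two-finger parallel gripper is mounted at the origin on the work surface. World frame = base frame: x ahead of the robot, y to its left, z up, the work surface at z = 0. Lengths are in m, angles in rad, forces in N, time in s.
With the tool pointing down it reaches from about 0.3 to 0.775 m from the base axis. Payload 14.6 kg.
Tool frame: the origin (TCP) lies at the very end of the fingers, on their centre line; the grasp point (between the pads) lies 19 mm behind it; z points along the fingers, y is the line along which they close (so a half turn about z gives the same grasp; the last joint's range is limited). The gripper opens to 94 mm and grips with 3 to 60 N. Pads are 16 mm wide; open, the fingers measure 119 mm over their backs; the gripper's body (75 mm by 177 mm) begins 78 mm behind the grasp point.
Start: joints at [1.069, 0.3, 1.521, -0, 1.321, -0.067], TCP at [0.232, 0.499, 0.205] pointing down, gripper open.
Joint ranges: [-3.03, 3.03], [-0.79, 2.21], [0.23, 2.52], [-1.04, 4.18], [0, 3.07], [-2.55, 2.55]. Speed limits (rad/s): [2.22, 2.22, 2.57, 3.14, 3.14, 3.14].

## Interface

Orientations are given as [roll, pitch, yaw] about the fixed x, y, z axes, in that order (R = Rz(yaw) Ry(pitch) Rx(roll)).
In Python, from station import ctrl gives the robot as it stands.
- The arm moves only by the tool move_arm, never from a script. Its argument "targets" is a list of rows, each a list of 6 numbers: the shift along the tool's x, y, z in units of 1000 mm (1.0 is 1000 mm), then the turn, a rotation vector about the tool's x, y, z in units of 30 degrees (1.0 is 30 degrees). In form: [[tx, ty, tz, ax, ay, az], ...]. A call has exactly 5 rows; each row is the pose to reach, as a shift and turn from the pose commanded when the call began, along the tool's axes at that moment; what a row does not reach only later rows make up. A row lasts 1/12 s, in which the tool goes at most 41.7 mm and 7.16 degrees, less where a joint would pass 70% of its speed; a pose out of reach is approached as far as the arm can. A call with a number of a shift or a turn outside -1 to 1 is refused whole. A call with a gripper value outside its range is refused whole. "fingers" is the opening, from -1 (shut) to 1 (fully open), set as the call begins (left out, the last holds). The fingers move at their own pace and stop on an object; "grip_force" is the grip in N (left out, the last holds). Time passes only in rows, so rows that repeat a pose let the fingers close, or fill a call up. It gives the time, the measured TCP pose, the force and the opening at its end, in the units of the state.
- ctrl.get_obs(): the state, without advancing time (a new reading comes with each control period).
- ctrl.camera(name): name is "scene" or "side" or "wrist"; returns the picture (400x640x3 uint8, red, green, blue); there is no depth.
- ctrl.camera_info(name): a dict with "fx", "fy", "cx", "cy" (pixels), "rvec" (rotation vector, rad) and "tvec" (3), from world to camera coordinates, as OpenCV has them. Camera axes: x right, y down, z forward; pixel columns grow to the right and rows downward; lengths in m; the calibration is good to about 2 mm. A picture is of the moment at which its call begins: read the wrist's pose just before it. camera_info takes no time and is no camera call; for the wrist camera it gives the pose at the moment of the call.
- ctrl.hand_in(): hands the job in, once; it reports no verdict.
The state is a dict: "time_s": time; "qpos": joint angles; "joint_vel": joint speeds; "tau": joint torques, N m; "ee_pos": TCP position; "eef_rot": TCP orientation; "force": force on the tool from outside, world axes, zero at the start; "moment": the same for the moment, N m; "grip_width": finger opening in m.
Only numpy, scipy, OpenCV 4.12 (cv2) and the standard library are available. Lean on these libraries where they do the work, as an engineer would, in place of code of your own. Each camera call takes 0.05 s, during which the arm holds its last target. There are 200 camera calls.

## Task

Lock the aluminium drying rail in the blue clamp on the ledge: screw the lever-headed bolt clockwise with its orange lever standing up, until its rubber foot bears snugly on the rail but no harder, then fold the lever down flat until it is fully closed. Leave the rail lying in the clamp and do not disturb the tub, jar, cup and brush standing around it, and take the hand away at the end.

Things in the scene. Friction and masses are not known exactly. Their poses are not given: they have to be found in the camera images.
- bracket: the blue steel clamp bracket, fixed to the ledge: base plate 110 (x) x 90 (y) x 10 mm; two cheeks and a bridge over the rail, 62 (x) x 60 (y) mm, top at 50 mm. Origin: centre of its underside; the bolt's axis is this vertical z axis, the rail's channel runs along y. Its yaw at the start is also the bolt's.
- bridge (a point): the point on the bolt's axis on top of the bridge, where the bolt enters. The gap under the bolt's rubber foot (40 mm disc, turning with it) is unknown, 2 to 8 mm at the start: it meets the rail after 0.8 to 3.2 rad. From then on the press grows by about 85 N per radian of the bolt, the turning torque from 0.15 N m by some 1 N m per radian; a pinch slips a little under load.
- rail: the aluminium drying rail, a loose flat bar 42 (x) x 260 (y) x 10 mm, two 16 mm tall wooden pegs near each end; it lies in the clamp's channel with 2 mm play either side. Origin: centre of its underside, axes as the bracket's. Snug is a foot press of 12 to 40 N (turning torque about 0.3 to 0.65 N m); folding the lever adds about 23 N. Over 65 N dents the rail.
- bolt: the dark steel bolt head, 32 mm across. Origin: on the bolt's axis at the lever's pivot, 85 mm above the ledge at the start. z up, pivot pin along y; the lever folds towards this frame's +x. Clockwise seen from above (yaw falling) tightens and lowers it 2.5 mm per radian; its thread turns freely with about 0.15 N m and it stays where it is left.
- lever (a joint): the fold of the orange lever on the bolt head, rad: 0 upright in line with the bolt (it starts at 0 to 0.12), 1.55 fully folded at a hard stop, level along the bolt frame's +x. It stays where it is left (0.12 N m friction); its self-locking cam pushes the foot 0.4 mm further per rad. Pushing 50 mm from the pivot takes under 10 N.
- lever_tip (a point): the far end of the orange lever, on its middle line, 77 mm from the pivot. The lever is a straight blade 16 mm deep (bolt x when upright) and 12 mm thick (bolt y), from 5 to 67 mm from the pivot, ending in a round eye 20 mm across (x), 12 mm thick. Upright, it can be pinched from above across its 12 mm and turned like a knob.
- stain_tub: red flip-top stain tub with a white band, 72 mm across, 73 mm tall, loose. Origin: centre of its underside. Leave alone.
- jar: clear glass jar, open, 66 mm across, 75 mm tall, loose. Origin: centre of its underside. Leave alone.
- dispenser_cup: grey dispenser cup, open, 66 mm across, 50 mm tall, loose. Origin: centre of its underside. Leave alone.
- brush: blue-backed brush lying bristles down, 45 (x) x 120 (y) x 36 mm, loose. Origin: centre of its underside. Leave alone.
Not all that is in view belongs to the job. Of the things like the bracket, leave any that is red; of the rest the smaller one is meant.

How it is judged:
By the outcome, as a careful person would: the job done as asked, in the order asked, and still so for the second after the job is handed in, with the robot touching nothing.
It also fails if it takes over 72 s, if anything falls off the work surface, if the arm or the gripper's body presses on something with over 40 N, if the wrist force passes 120 N, or if a joint passes its speed limit or range.

## Working session

There is one attempt and no reset: what is moved stays moved. The work goes in short steps, Python scripts to look and compute and a tool call to move; the robot and the scene stay as the last step left them, time stands still between calls to the robot, and variables do not carry over. Pictures are saved under pics/ and viewed, on a budget of 10 in all, crops included, one or two more only if the job needs it, and the job is handed in when it is done.

Besides the shell and the picture viewer there is one more tool, called after "Request:" by a JSON object that holds its "name" and its "arguments". move_arm: Moves the arm, as the interface text tells. Shifts and turns lie within -1 to 1; 1 stands for 1000 mm of shift or 30 degrees of turn. Its arguments: {"type":"object","properties":{"targets":{"type":"array"},"fingers":{"type":"number"},"grip_force":{"type":"number"}},"required":["targets"]}

```bash
ls; mkdir -p pics
python3 - <<'E'
from station import ctrl
import cv2,numpy as np
o=ctrl.get_obs();print(o)
a=ctrl.camera("scene");b=ctrl.camera("side")
cv2.imwrite("pics/scene0.png",a[...,::-1]);cv2.imwrite("pics/side0.png",b[...,::-1])
for n in("scene","side","wrist"):print(n,ctrl.camera_info(n))
E
```

```text
pics
{'time_s': 0.0, 'qpos': array([ 1.06940012e+00,  3.00474037e-01,  1.52160064e+00, -2.06529854e-05,
        1.32069872e+00, -6.65730036e-02]), 'joint_vel': array([ 0.00012568,  0.00079878,  0.00105067,  0.00063582, -0.00049143,
       -0.00084834]), 'tau': array([-3.68565870e-04, -5.31791461e+01, -3.52743351e+01,  7.09034060e-02,
        2.42679776e-02, -1.20645532e-04]), 'ee_pos': array([0.23155089, 0.49858365, 0.20487645]), 'eef_rot': array([-3.14041320e+00, -5.85874509e-05,  2.70677454e+00]), 'force': array([ 0.58759867, -0.02657367, -0.18112167]), 'moment': array([-0.02059284, -0.01084269, -0.0459865 ]), 'grip_width': 0.09370607654264931}
scene {'fx': 439.64397524027186, 'fy': 439.64397524027186, 'cx': 321.4082760572749, 'cy': 201.66218833985585, 'rvec': array([ 1.68415294,  1.93552388, -0.73270396]), 'tvec': array([ 0.05356227, -0.34818795,  1.43969966])}
side {'fx': 446.63291827923956, 'fy': 446.63291827923956, 'cx': 323.126497314194, 'cy': 196.510074569666, 'rvec': array([ 2.28474453, -0.07109546,  0.05356455]), 'tvec': array([-0.55332338,  0.126196  ,  0.78601976])}
wrist {'fx': 306.8480184904431, 'fy': 306.8480184904431, 'cx': 320.555073722909, 'cy': 198.11761381866123, 'rvec': array([-2.44755398, -1.56306632, -0.2120255 ]), 'tvec': array([-0.55049002, -0.02882546,  0.39232724])}
```

View pics/scene0.png

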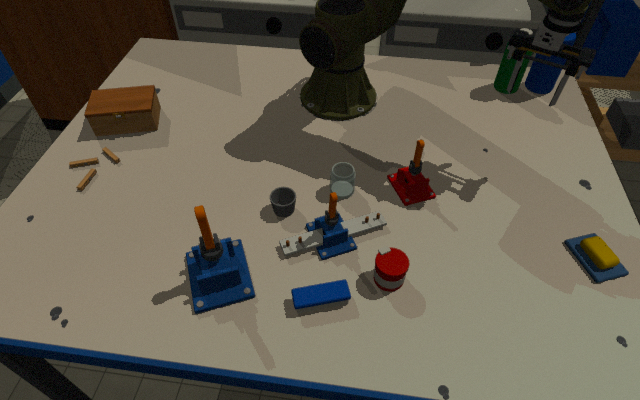

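View pics/side0.png

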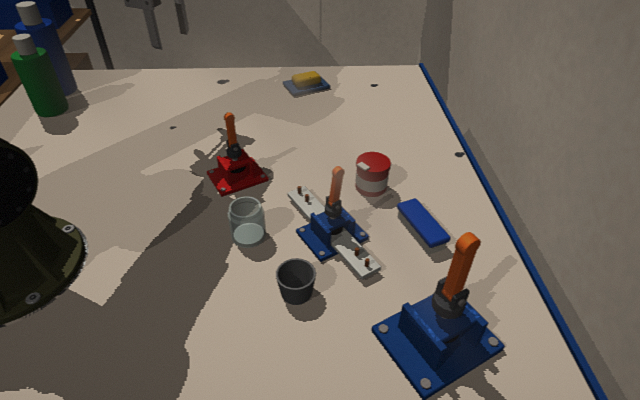

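The scene view shows three clamps: a large blue one at (218,270), a small blue one with the rail at (332,235) and a red one at (411,185). The side view shows them at (440,335), (333,225) and (237,170). I choose the small blue one. The jar, cup, tub and brush stand around it.

```bash
cat > h.py <<'E'
import cv2,numpy as np
from station import ctrl
from scipy.spatial.transform import Rotation as Ro
def cam(n,info=None):
    i=info or ctrl.camera_info(n);R=Ro.from_rotvec(i["rvec"]).as_matrix();t=np.array(i["tvec"])
    K=np.array([[i["fx"],0,i["cx"]],[0,i["fy"],i["cy"]],[0,0,1]]);return K,R,t
def ray(c,uv):
    K,R,t=c;d=R.T@np.linalg.inv(K)@[uv[0],uv[1],1];return -R.T@t,d/np.linalg.norm(d)
def onz(c,uv,z):
    o,d=ray(c,uv);return o+d*(z-o[2])/d[2]
def tri(c1,u1,c2,u2):
    o1,d1=ray(c1,u1);o2,d2=ray(c2,u2)
    s=np.linalg.lstsq(np.c_[d1,-d2],o2-o1,rcond=None)[0];p=o1+d1*s[0];q=o2+d2*s[1]
    return (p+q)/2,np.linalg.norm(p-q)
def proj(c,p):
    K,R,t=c;v=K@(R@np.array(p)+t);return v[:2]/v[2]
def mask(im,lo,hi,roi):
    m=cv2.inRange(cv2.cvtColor(im,cv2.COLOR_RGB2HSV),np.array(lo),np.array(hi));k=np.zeros_like(m)
    x0,y0,x1,y1=roi;k[y0:y1,x0:x1]=m[y0:y1,x0:x1];return k
E
python3 - <<'E'
from h import *
S=cv2.imread("pics/scene0.png")[...,::-1].copy();D=cv2.imread("pics/side0.png")[...,::-1].copy()
cs,cd=cam("scene"),cam("side")
ends=[]
for im,roi in((S,(315,180,350,225)),(D,(320,155,355,215))):
    m=mask(im,(3,140,90),(18,255,255),roi)
    y,x=np.nonzero(m);P=np.c_[x,y].astype(float);c=P.mean(0);v=np.linalg.svd(P-c,full_matrices=False)[2][0];v*=np.sign(v[1])
    s=(P-c)@v;ends.append((c+v*s.min(),c+v*s.max()));print(len(x),ends[-1])
for k in(0,1):print(tri(cs,ends[0][k],cd,ends[1][k]))
# blue bracket
for im,c,roi,n in((S,cs,(295,200,365,265),'s'),(D,cd,(285,190,375,270),'d')):
    m=mask(im,(100,120,40),(125,255,255),roi)
    ct=max(cv2.findContours(m,0,2)[0],key=cv2.contourArea);h=cv2.convexHull(ct)
    a=cv2.approxPolyDP(h,3,True)[:,0];print(n,a.tolist());print(np.round([onz(c,p,.01) for p in a],3).tolist())
A=cv2.resize(S[170:280,260:410],None,fx=4,fy=4,interpolation=2)[:440,:600];B=cv2.resize(D[155:285,270:390],None,fx=4,fy=4,interpolation=2)
A=cv2.resize(A,(400,293));B=cv2.resize(B,(400,433))
o=np.zeros((433,800,3),np.uint8);o[:293,:400]=A;o[:433,400:]=B
cv2.imwrite("pics/crop0.png",o[...,::-1])
E
```

```text
36 (array([331.9719894 , 191.97981645]), array([337.72799985, 203.10604133]))
130 (array([336.81368705, 165.77946419]), array([329.71821991, 203.94761703]))
(array([0.58039752, 0.04973476, 0.16418547]), np.float64(0.004838359414578941))
(array([0.56076249, 0.05300365, 0.0901093 ]), np.float64(0.023966983048335184))
s [[356, 247], [326, 258], [318, 251], [351, 236]]
[[0.606, 0.111, 0.01], [0.646, 0.046, 0.01], [0.63, 0.025, 0.01], [0.576, 0.097, 0.01]]
d [[354, 220], [335, 252], [321, 259], [297, 232], [312, 213], [342, 208]]
[[0.621, 0.079, 0.01], [0.576, -0.003, 0.01], [0.549, -0.018, 0.01], [0.508, 0.052, 0.01], [0.539, 0.103, 0.01], [0.601, 0.115, 0.01]]
```

View pics/crop0.png

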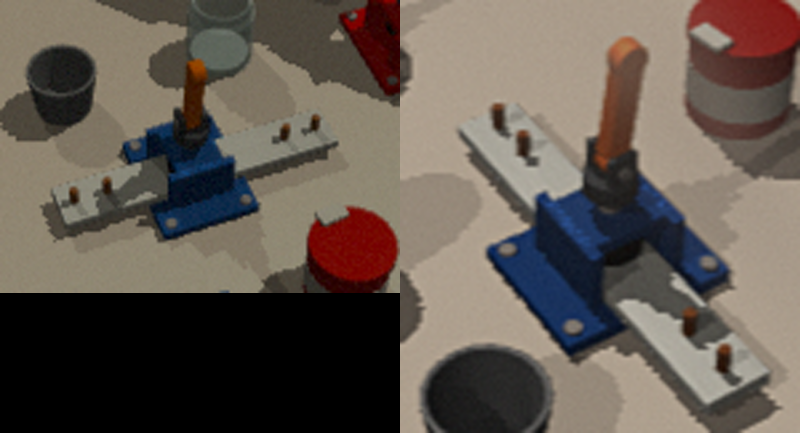

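The crop confirms the choice: the small blue clamp has the rail with pegs through it, and an upright lever whose eye is at (332,192) in scene and (337,166) in side. Next I get the yaw from the plate and rail corners.

Run:
```python
from h import *
cs,cd=cam("scene"),cam("side")
f=lambda u,v:((u-400)/3.333+270,v/3.333+155)
g=lambda u,v:(u/2.667+260,v/2.667+170)
print("plate side",np.round([onz(cd,f(*p),.01) for p in((487,255),(572,348),(728,268))],3).tolist())
print("plate scene",np.round([onz(cs,g(*p),.01) for p in((122,148),(162,237),(258,208))],3).tolist())
# rail corners
for n,a,b in(("A",(460,127),(52,190)),):pass
r=[(460,127),(520,103),(705,407),(768,375)]
print("rail side",np.round([onz(cd,f(*p),.022) for p in r],3).tolist())
r=[(52,190),(68,228),(338,143),(316,110)]
print("rail scene",np.round([onz(cs,g(*p),.022) for p in r],3).tolist())
pe=[((498,105),(316,120)),((523,133),(285,128)),((690,312),(107,182)),((724,348),(73,191))]
for a,b in pe:print("peg",tri(cd,f(*a),cs,g(*b)))
print("eye",tri(cd,f(628,48),cs,g(196,68)),"base",tri(cd,f(607,165),cs,g(190,120)))
```

```text
plate side [[0.507, 0.053, 0.01], [0.551, -0.019, 0.01], [0.643, 0.035, 0.01]]
plate scene [[0.56, -0.015, 0.01], [0.65, 0.034, 0.01], [0.609, 0.113, 0.01]]
rail side [[0.493, 0.153, 0.022], [0.53, 0.174, 0.022], [0.614, -0.073, 0.022], [0.65, -0.054, 0.022]]
rail scene [[0.623, -0.066, 0.022], [0.661, -0.045, 0.022], [0.536, 0.178, 0.022], [0.5, 0.157, 0.022]]
peg (array([0.51791161, 0.15783973, 0.03210642]), np.float64(0.004510298355847437))
peg (array([0.53195723, 0.13055835, 0.03254587]), np.float64(0.0038661066424050664))
peg (array([ 0.6140557 , -0.01781114,  0.03182481]), np.float64(0.002674178123760171))
peg (array([ 0.62835146, -0.04478752,  0.03295006]), np.float64(0.002868370167684))
eye (array([0.58297186, 0.05283995, 0.15507262]), np.float64(0.0026044835959705133)) base (array([0.57403067, 0.04847278, 0.07905366]), np.float64(0.002612362203719547))
```

Measurements so far:
- **Clamp:** the axis is at about (0.578, 0.048) and the yaw is about 0.51 rad.
- **Lever:** the tip is at z≈0.16, as expected, and leans toward yaw ~26°, so the fold side +x points away from the robot.

I move above it, with joint 6 starting low so that the whole turn fits in one sweep.

Request:
{"name": "move_arm", "arguments": {"targets": [[-0.03,-0.016,-0.01,0,0,-0.2],[-0.06,-0.032,-0.02,0,0,-0.4],[-0.095,-0.05,-0.03,0,0,-0.6],[-0.13,-0.068,-0.035,0,0,-0.8],[-0.165,-0.086,-0.035,0,0,-1.0]], "fingers": 1, "grip_force": 20}}

```text
time_s: 0.52
ee_pos: [0.3459, 0.3501, 0.2415]
eef_rot: [3.141, 0.001, -3.047]
force: [0.5, 1.0, 0.4]
grip_width: 0.0941
```

```bash
cat >> h.py <<'E'
def go(xyz,yaw):
    o=ctrl.get_obs();R=Ro.from_euler("xyz",o["eef_rot"]);G=Ro.from_euler("xyz",[np.pi,0,yaw])
    print("t",round(o["time_s"],2),"pos",np.round(o["ee_pos"],4),"yaw",np.round(o["eef_rot"],3),"q",np.round(o["qpos"],2),"F",np.round(o["force"],1),"M",np.round(o["moment"],3),"w",round(o["grip_width"],4))
    print("shift",np.round(R.inv().apply(np.array(xyz)-o["ee_pos"]),4),"turn",np.round((R.inv()*G).as_rotvec()/np.radians(30),3))
E
python3 -c "
from h import *
go((.578,.048,.235),.51+np.pi)"
```

```text
t 0.52 pos [0.3459 0.3501 0.2415] yaw [ 3.141e+00  1.000e-03 -3.047e+00] q [ 0.72  0.14  1.63 -0.    1.37 -0.95] F [0.5 1.  0.4] M [ 0.109 -0.015  0.015] w 0.0941
shift [-0.2027 -0.3226  0.0064] turn [ 0.001  0.003 -0.794]
```

Request:
{"name": "move_arm", "arguments": {"targets": [[-0.02,-0.032,0,0,0,-0.15],[-0.04,-0.064,0,0,0,-0.3],[-0.06,-0.096,0,0,0,-0.45],[-0.08,-0.128,0,0,0,-0.6],[-0.1,-0.16,0,0,0,-0.79]]}}

```text
time_s: 0.93
ee_pos: [0.4594, 0.1991, 0.2404]
eef_rot: [3.142, -0.0, -2.636]
force: [-0.1, 0.7, -0.0]
grip_width: 0.0939
```

```bash
python3 -c "
from h import *
go((.578,.048,.235),.51+np.pi)
K,R,t=cam('wrist');print('cam',-R.T@t,'dir',R[2])"
```

```text
t 0.93 pos [0.4594 0.1991 0.2404] yaw [ 3.142 -0.    -2.636] q [ 0.34  0.16  1.61  0.    1.37 -1.74] F [-0.1  0.7 -0. ] M [0.061 0.012 0.005] w 0.0939
shift [-0.0305 -0.1896  0.0053] turn [ 0.    -0.    -0.008]
cam [0.39180518 0.16219757 0.42025298] dir [ 0.23459145  0.12941681 -0.96344078]
```

Request:
{"name": "move_arm", "arguments": {"targets": [[-0.006,-0.038,0.001,0,0,0],[-0.012,-0.076,0.002,0,0,0],[-0.018,-0.114,0.003,0,0,0],[-0.024,-0.152,0.004,0,0,0],[-0.03,-0.188,0.005,0,0,0]]}}

```text
time_s: 1.35
ee_pos: [0.5763, 0.0485, 0.235]
eef_rot: [3.141, -0.001, -2.64]
force: [0.0, 0.4, 0.2]
grip_width: 0.0937
```

Run:
```python
from h import *
o=ctrl.get_obs();i=ctrl.camera_info("wrist");a=ctrl.camera("wrist")
np.savez("w1.npz",a=a,**{k:np.array(v) for k,v in i.items()})
cv2.imwrite("pics/w1.png",a[...,::-1])
go((.578,.048,.235),.51+np.pi)
c=cam("wrist",i)
print("pred tip",proj(c,(.58,.05,.162)),"base",proj(c,(.578,.048,.05)))
```

```text
t 1.4 pos [0.5788 0.0442 0.2342] yaw [-3.141e+00 -1.000e-03 -2.643e+00] q [ 0.01  0.35  1.39 -0.    1.4  -2.06] F [ 2.5 -4.  -0.2] M [-0.053 -0.094  0.062] w 0.0943
shift [-0.0011  0.0037 -0.0008] turn [-0.001 -0.002 -0.022]
pred tip [319.58793935 209.97520662] base [319.25124052 179.71977883]
```

View pics/w1.png

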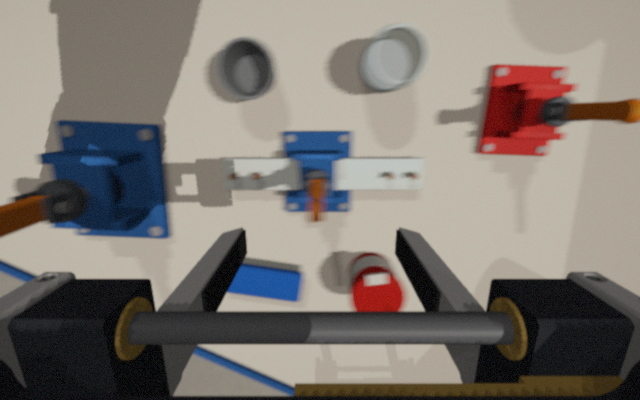

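The wrist view shows the small clamp at (318,175) with its lever eye at (316,215), leaning and folding toward image-down. The rail is level in the image, the cup is at (245,70), the jar at (392,58), the tub at (375,285) and the brush at (270,280). The arm was still settling, so I let it settle and measure by masks.

Request:
{"name": "move_arm", "arguments": {"targets": [[0,0,0,0,0,0],[0,0,0,0,0,0],[0,0,0,0,0,0],[0,0,0,0,0,0],[0,0,0,0,0,0]]}}

```text
time_s: 1.82
ee_pos: [0.5752, 0.0515, 0.2358]
eef_rot: [-3.141, 0.0, -2.638]
force: [-0.6, -0.2, 0.5]
grip_width: 0.094
```

Run:
```python
from h import *
i=ctrl.camera_info("wrist");a=ctrl.camera("wrist");c=cam("wrist",i)
go((.578,.048,.235),.51+np.pi)
m=mask(a,(100,110,40),(125,255,255),(272,120,362,225))
# plate corners: extreme points, near & far
ct=max(cv2.findContours(m,0,2)[0],key=cv2.contourArea);h=cv2.convexHull(ct)
r=cv2.minAreaRect(h);print("rect",r)
B=np.array([onz(c,p,.01)[:2] for p in cv2.approxPolyDP(h,4,True)[:,0]]);print(np.round(B,4).tolist())
P=np.array([onz(c,p[0],.01)[:2] for p in h]);r=cv2.minAreaRect((P*1000).astype(np.float32));print("plate",r)
m=mask(a,(3,140,60),(18,255,255),(295,165,340,235))
y,x=np.nonzero(m);print("orange",x.min(),x.max(),y.min(),y.max())
for y0 in range(y.min(),y.max()+1,4):print(y0,x[y==y0].min(),x[y==y0].max(),end=" | ")
# rail pegs dark reddish
m=mask(a,(5,70,30),(20,255,160),(225,160,425,190))
n,_,st,ce=cv2.connectedComponentsWithStats(m)
for s,q in zip(st[1:],ce[1:]):
    if s[4]>8:print("\npeg",s[4],q,onz(c,q,.034)[:2])
np.savez("w2.npz",a=a,**{k:np.array(v) for k,v in i.items()})
# plate bolts (grey discs) fixed corners
for n,roi,lo,hi,z in(("tub",(345,260,410,320),(0,150,80),(4,255,255),.073),):
    mm=mask(a,lo,hi,roi);q=cv2.minEnclosingCircle(max(cv2.findContours(mm,0,2)[0],key=cv2.contourArea));print(n,q,onz(c,q[0],z))
print("jar rim",onz(c,(396,52),.075),"cup",onz(c,(246,68),.05))
```

```text
t 1.87 pos [0.5752 0.0513 0.2358] yaw [-3.141  0.    -2.638] q [ 0.03  0.34  1.4   0.    1.4  -2.05] F [-0.2 -0.4  0.6] M [0.036 0.031 0.009] w 0.094
shift [-0.0008 -0.0042  0.0008] turn [-0.     0.001 -0.013]
rect ((317.9999694824219, 169.99996948242188), (65.99998474121094, 77.99998474121094), -0.0)
[[0.5086, 0.0599], [0.6012, 0.111], [0.642, 0.037], [0.5498, -0.0148]]
plate ((575.3690185546875, 48.298545837402344), (106.02588653564453, 87.10851287841797), 29.041536331176758)
orange 311 323 178 219
178 313 323 | 182 313 323 | 186 312 323 | 190 312 323 | 194 312 323 | 198 312 323 | 202 312 323 | 206 311 323 | 210 311 323 | 214 312 323 | 218 312 322 | 
peg 37 [234.         174.75675676] [ 0.62664008 -0.04489653]

peg 40 [257.45  174.775] [ 0.61233738 -0.01891562]

peg 28 [390.78571429 174.67857143] [0.53081855 0.1286304 ]

peg 29 [414.17241379 174.51724138] [0.51637236 0.15439385]

peg 168 [317.85714286 183.28571429] [0.58511112 0.05327072]
tub ((377.5944519042969, 292.6563415527344), 28.33401870727539) [0.66513278 0.18393148 0.073     ]
jar rim [0.41841769 0.05295971 0.075     ] cup [ 0.50568067 -0.08078024  0.05      ]
```

The plate centre is (0.5754, 0.0483) and the yaw is 0.507. The plate measures 106×87 mm against the given 110×90, and the peg line gives 0.506, so they agree. I descend open around the lever, then check its centring before closing.

Request:
{"name": "move_arm", "arguments": {"targets": [[0.0013,-0.0027,0.025,0,0,0],[0.0013,-0.0027,0.055,0,0,0],[0.0013,-0.0027,0.09,0,0,0],[0.0013,-0.0027,0.115,0,0,0],[0.0013,-0.0027,0.127,0,0,0]]}}

```text
time_s: 2.28
ee_pos: [0.5741, 0.0479, 0.1053]
eef_rot: [3.14, -0.004, -2.639]
force: [0.4, 0.2, 0.5]
grip_width: 0.0937
```

Request:
{"name": "move_arm", "arguments": {"targets": [[0,0,0,0,0,0],[0,0,0,0,0,0],[0,0,0,0,0,0],[0,0,0,0,0,0],[0,0,0,0,0,0]]}}

```text
time_s: 2.7
ee_pos: [0.5762, 0.0476, 0.1098]
eef_rot: [-3.141, 0.002, -2.639]
force: [1.5, 0.7, 0.3]
grip_width: 0.0941
```

Run:
```python
from h import *
i=ctrl.camera_info("wrist");a=ctrl.camera("wrist");c=cam("wrist",i)
go((.5754,.0483,.108),.507+np.pi)
o=ctrl.get_obs();R=Ro.from_euler("xyz",o["eef_rot"])
m=mask(a,(3,140,60),(18,255,255),(270,100,370,320))
ct=max(cv2.findContours(m,0,2)[0],key=cv2.contourArea);x,y,w,h=cv2.boundingRect(ct);print(x,y,w,h)
m2=cv2.drawContours(np.zeros_like(m),[ct],-1,255,-1)
for f,z in((.85,.155),(.5,.135)):
    yy=int(y+f*h);xs=np.nonzero(m2[yy])[0];p=onz(c,((xs.min()+xs.max())/2,yy),z);print(yy,xs.min(),xs.max(),"tool xy of lever",R.inv().apply(p-o["ee_pos"]))
print("axis pixel",proj(c,(.5754,.0483,.162)))
cv2.imwrite("pics/w3.png",a[...,::-1])
```

```text
t 2.75 pos [0.5761 0.0476 0.1095] yaw [-3.141e+00  2.000e-03 -2.640e+00] q [ 0.02  0.45  1.54 -0.    1.14 -2.05] F [-1.2  0.7 -0.3] M [0.04  0.038 0.014] w 0.0942
shift [0.0003 0.001  0.0015] turn [-0.002  0.003 -0.009]
311 215 23 92
293 311 333 tool xy of lever [-0.00962559  0.00108334 -0.04546122]
261 312 332 tool xy of lever [-0.0023081   0.00114466 -0.02547224]
axis pixel [321.78122569 283.00488258]
```

View pics/w3.png

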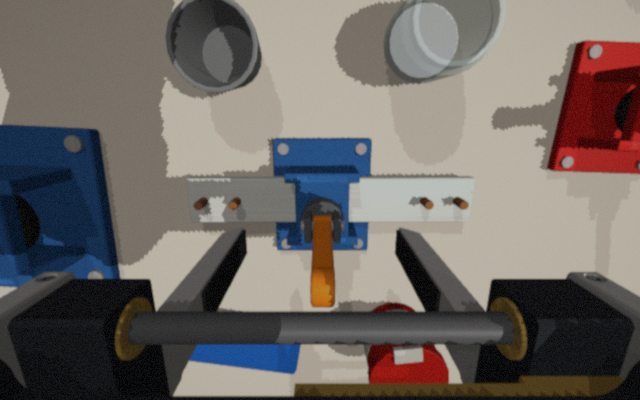

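The wrist view shows the lever (eye end at (322,300)) standing between the open fingers, 1 mm off centre. Both fingers are clear of the tub. I shift 1 mm and pinch.

Request:
{"name": "move_arm", "arguments": {"targets": [[0,0.001,0.001,0,0,0],[0,0.001,0.001,0,0,0],[0,0.001,0.001,0,0,0],[0,0.001,0.001,0,0,0],[0,0.001,0.001,0,0,0]], "fingers": -1, "grip_force": 40}}

```text
time_s: 3.17
ee_pos: [0.5752, 0.0484, 0.1074]
eef_rot: [3.142, -0.0, -2.64]
force: [-0.5, -0.1, 0.4]
grip_width: 0.064
```

Request:
{"name": "move_arm", "arguments": {"targets": [[0,0,0,0,0,0],[0,0,0,0,0,0],[0,0,0,0,0,0],[0,0,0,0,0,0],[0,0,0,0,0,0]]}}

```text
time_s: 3.58
ee_pos: [0.5752, 0.0484, 0.1074]
eef_rot: [3.142, -0.0, -2.64]
force: [0.0, -0.0, -0.6]
grip_width: 0.0308
```

```bash
python3 -c "
from h import *
go((.5754,.0483,.108),.507+np.pi)"
```

```text
t 3.58 pos [0.5752 0.0484 0.1074] yaw [ 3.142 -0.    -2.64 ] q [ 0.02  0.46  1.55 -0.    1.14 -2.05] F [ 0.  -0.  -0.6] M [ 0.045 -0.031  0.008] w 0.0308
shift [-0.0001 -0.0002 -0.0006] turn [ 0.   -0.   -0.01]
```

Request:
{"name": "move_arm", "arguments": {"targets": [[0,0,0,0,0,0],[0,0,0,0,0,0],[0,0,0,0,0,0],[0,0,0,0,0,0],[0,0,0,0,0,0]]}}

```text
time_s: 4.0
ee_pos: [0.5753, 0.0482, 0.1075]
eef_rot: [-3.141, 0.0, -2.64]
force: [0.9, -2.5, 0.0]
grip_width: 0.0118
```

Request:
{"name": "move_arm", "arguments": {"targets": [[0,0,0,0,0,0],[0,0,0,0,0,0],[0,0,0,0,0,0],[0,0,0,0,0,0],[0,0,0,0,0,0]]}}

```text
time_s: 4.42
ee_pos: [0.5753, 0.0483, 0.1075]
eef_rot: [-3.141, 0.0, -2.64]
force: [1.4, -4.3, -0.8]
grip_width: 0.0119
```

```bash
python3 -c "
from h import *
go((.5754,.0483,.108),.507+np.pi)"
```

```text
t 4.42 pos [0.5753 0.0483 0.1075] yaw [-3.141  0.    -2.64 ] q [ 0.02  0.46  1.55 -0.    1.14 -2.05] F [ 1.4 -4.3 -0.8] M [-0.717 -0.389  0.038] w 0.0119
shift [-0.0001 -0.     -0.0005] turn [-0.001  0.    -0.01 ]
```

Pinched at 11.9 mm. I now turn clockwise (+az), lowering 2.5 mm per radian. The first 0.7 rad cannot reach the rail.

Request:
{"name": "move_arm", "arguments": {"targets": [[0,0,0.0001,0,0,0.1],[0,0,0.0004,0,0,0.3],[0,0,0.0007,0,0,0.5],[0,0,0.0009,0,0,0.7],[0,0,0.0011,0,0,0.85]]}}

```text
time_s: 4.83
ee_pos: [0.5753, 0.0482, 0.1064]
eef_rot: [-3.141, 0.0, -3.09]
force: [1.3, -5.3, 0.4]
grip_width: 0.0116
```

```bash
cat >> h.py <<'E'
def st():
    L=[ctrl.get_obs()]
    for _ in range(3):ctrl.camera("wrist");L.append(ctrl.get_obs())
    o=L[-1];t=(0.507-np.pi-o["eef_rot"][2])%(2*np.pi);t=t if t<5 else t-2*np.pi
    print("t",round(o["time_s"],2),"turned",round(t,3),"z",round(o["ee_pos"][2],4),"xy",np.round(o["ee_pos"][:2],4),"F",np.round(o["force"],1),"Mxy",np.round(o["moment"][:2],2),"Mz",[round(k["moment"][2],3) for k in L],"tau6",[round(k["tau"][5],3) for k in L],"w",round(o["grip_width"],4),"q6",round(o["qpos"][5],2))
E
python3 -c "
from h import *
st()"
```

```text
t 4.98 turned 0.449 z 0.1064 xy [0.5753 0.0482] F [ 2.3 -3.7 -1.3] Mxy [-1.01 -0.51] Mz [np.float64(0.122), np.float64(0.093), np.float64(-0.102), np.float64(-0.116)] tau6 [np.float64(-1.23), np.float64(-0.899), np.float64(1.823), np.float64(0.568)] w 0.0117 q6 -1.61
```

Request:
{"name": "move_arm", "arguments": {"targets": [[0,0,0.0001,0,0,0.1],[0,0,0.0002,0,0,0.2],[0,0,0.0004,0,0,0.3],[0,0,0.0005,0,0,0.4],[0,0,0.0006,0,0,0.5]]}}

```text
time_s: 5.4
ee_pos: [0.5753, 0.0481, 0.1058]
eef_rot: [-3.141, 0.0, 2.936]
force: [2.7, -4.7, -1.5]
grip_width: 0.0116
```

```bash
python3 -c "
from h import *
st()"
```

```text
t 5.55 turned 0.711 z 0.1057 xy [0.5753 0.0481] F [ 1.9 -4.  -0.6] Mxy [-1.11 -0.54] Mz [np.float64(0.187), np.float64(0.164), np.float64(0.08), np.float64(0.035)] tau6 [np.float64(-1.158), np.float64(-0.669), np.float64(1.096), np.float64(0.396)] w 0.0119 q6 -1.35
```

Request:
{"name": "move_arm", "arguments": {"targets": [[0,0,0.0001,0,0,0.08],[0,0,0.0002,0,0,0.16],[0,0,0.0003,0,0,0.24],[0,0,0.0004,0,0,0.32],[0,0,0.0005,0,0,0.4]]}}

```text
time_s: 5.97
ee_pos: [0.5753, 0.048, 0.1052]
eef_rot: [-3.141, 0.0, 2.727]
force: [1.7, -5.3, -1.5]
grip_width: 0.012
```

```bash
python3 -c "
from h import *
st()"
```

```text
t 6.12 turned 0.92 z 0.1052 xy [0.5753 0.048 ] F [ 2.8 -5.8 -0.9] Mxy [-1.18 -0.5 ] Mz [np.float64(0.217), np.float64(0.077), np.float64(0.083), np.float64(0.027)] tau6 [np.float64(-0.897), np.float64(-0.506), np.float64(0.906), np.float64(0.346)] w 0.0118 q6 -1.14
```

Free turning reads about 0.2 N m. I continue in 0.21 rad steps and watch for a rise.

Request:
{"name": "move_arm", "arguments": {"targets": [[0,0,0.0001,0,0,0.08],[0,0,0.0002,0,0,0.16],[0,0,0.0003,0,0,0.24],[0,0,0.0004,0,0,0.32],[0,0,0.0005,0,0,0.4]]}}

```text
time_s: 6.53
ee_pos: [0.5753, 0.048, 0.1047]
eef_rot: [-3.141, 0.0, 2.518]
force: [1.9, -5.3, -1.0]
grip_width: 0.0118
```

```bash
python3 -c "
from h import *
st()"
```

```text
t 6.68 turned 1.129 z 0.1047 xy [0.5753 0.048 ] F [ 1.6 -5.9 -1.3] Mxy [-1.22 -0.46] Mz [np.float64(0.139), np.float64(0.087), np.float64(0.064), np.float64(0.023)] tau6 [np.float64(-0.897), np.float64(-0.507), np.float64(0.905), np.float64(0.346)] w 0.0113 q6 -0.93
```

Request:
{"name": "move_arm", "arguments": {"targets": [[0,0,0.0001,0,0,0.08],[0,0,0.0002,0,0,0.16],[0,0,0.0003,0,0,0.24],[0,0,0.0004,0,0,0.32],[0,0,0.0005,0,0,0.4]]}}

```text
time_s: 7.1
ee_pos: [0.5752, 0.048, 0.1042]
eef_rot: [-3.141, 0.001, 2.308]
force: [2.8, -6.4, -0.6]
grip_width: 0.0121
```

```bash
python3 -c "
from h import *
st()"
```

```text
t 7.25 turned 1.339 z 0.1042 xy [0.5752 0.048 ] F [ 0.8 -5.6 -0.3] Mxy [-1.21 -0.42] Mz [np.float64(0.17), np.float64(0.142), np.float64(0.088), np.float64(0.073)] tau6 [np.float64(-0.869), np.float64(-0.475), np.float64(0.931), np.float64(0.368)] w 0.0116 q6 -0.72
```

Request:
{"name": "move_arm", "arguments": {"targets": [[0,0,0.0001,0,0,0.08],[0,0,0.0002,0,0,0.16],[0,0,0.0003,0,0,0.24],[0,0,0.0004,0,0,0.32],[0,0,0.0005,0,0,0.4]]}}

```text
time_s: 7.67
ee_pos: [0.5752, 0.0479, 0.1038]
eef_rot: [-3.141, 0.001, 2.099]
force: [0.4, -6.2, 0.9]
grip_width: 0.0117
```

```bash
python3 -c "
from h import *
st()"
```

```text
t 7.82 turned 1.548 z 0.1038 xy [0.5752 0.0479] F [ 1.3 -7.   1.1] Mxy [-1.35 -0.24] Mz [np.float64(0.23), np.float64(0.238), np.float64(0.222), np.float64(0.088)] tau6 [np.float64(-0.787), np.float64(-0.39), np.float64(1.021), np.float64(0.459)] w 0.0119 q6 -0.51
```

The joint-6 torque, which is much cleaner than Mz, has begun to rise: −0.897 → −0.869 → −0.787. The foot has met the rail. I take smaller steps with the same end speed so the readings compare.

Request:
{"name": "move_arm", "arguments": {"targets": [[0,0,0,0,0,0],[0,0,0,0,0,0],[0,0,0,0,0,0],[0,0,0.0001,0,0,0.08],[0,0,0.0002,0,0,0.16]]}}

```text
time_s: 8.23
ee_pos: [0.5752, 0.0479, 0.1037]
eef_rot: [-3.141, 0.001, 2.016]
force: [0.4, -6.6, 0.6]
grip_width: 0.0117
```

```bash
python3 -c "
from h import *
st()"
```

```text
t 8.38 turned 1.632 z 0.1036 xy [0.5752 0.0479] F [ 1.2 -5.6  1.1] Mxy [-1.36 -0.11] Mz [np.float64(0.269), np.float64(0.269), np.float64(0.217), np.float64(0.198)] tau6 [np.float64(-0.957), np.float64(-0.407), np.float64(1.053), np.float64(0.503)] w 0.012 q6 -0.43
```

Request:
{"name": "move_arm", "arguments": {"targets": [[0,0,0,0,0,0],[0,0,0,0,0,0],[0,0,0,0,0,0],[0,0,0.0001,0,0,0.08],[0,0,0.0002,0,0,0.16]]}}

```text
time_s: 8.8
ee_pos: [0.5752, 0.0479, 0.1035]
eef_rot: [-3.141, 0.001, 1.932]
force: [1.6, -7.1, 1.3]
grip_width: 0.012
```

```bash
python3 -c "
from h import *
st()"
```

```text
t 8.95 turned 1.715 z 0.1035 xy [0.5752 0.0479] F [ 0.5 -6.5  1. ] Mxy [-1.38 -0.06] Mz [np.float64(0.249), np.float64(0.342), np.float64(0.244), np.float64(0.221)] tau6 [np.float64(-0.924), np.float64(-0.372), np.float64(1.095), np.float64(0.548)] w 0.0116 q6 -0.34
```

```bash
python3 -c "
from h import *
a=ctrl.camera('wrist');cv2.imwrite('pics/w4.png',cv2.resize(a[180:340,240:400],None,fx=3.5,fy=3.5,interpolation=2)[...,::-1])
b=ctrl.camera('side');cv2.imwrite('pics/s4.png',b[...,::-1])
"
```

```text
(no output)
```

View pics/w4.png

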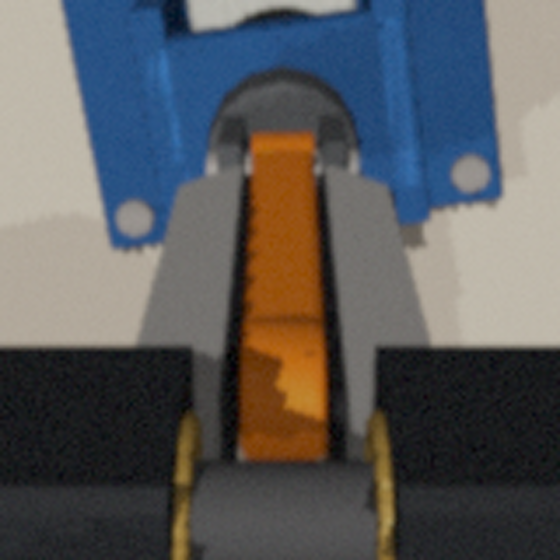

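The crop shows the lever still squarely between the fingers: the pivot ears at (232,130) and (330,130) are level, so there is little slip. The torque rise suggests 14–17 N. The angle since contact (onset about 1.35–1.4 rad) suggests at most about 30 N. Both are in the snug range, so I add a small 0.04 rad nudge to sit clear of the lower limit.

Request:
{"name": "move_arm", "arguments": {"targets": [[0,0,0,0,0,0],[0,0,0,0,0,0],[0,0,0,0,0,0],[0,0,0,0,0,0],[0,0,0.0001,0,0,0.08]]}}

```text
time_s: 9.47
ee_pos: [0.5752, 0.0479, 0.1035]
eef_rot: [-3.141, 0.001, 1.892]
force: [0.7, -6.1, 2.1]
grip_width: 0.0116
```

```bash
python3 -c "
from h import *
st()"
```

```text
t 9.62 turned 1.757 z 0.1034 xy [0.5752 0.0479] F [-0.9 -6.4  1.7] Mxy [-1.36 -0.05] Mz [np.float64(0.369), np.float64(0.326), np.float64(0.323), np.float64(0.275)] tau6 [np.float64(-1.626), np.float64(-0.757), np.float64(1.009), np.float64(0.559)] w 0.0118 q6 -0.3
```

Mz is 0.32–0.37 N m, which is snug. Next I open, slide back off the lever on its far side from the fold, and check the big clamp's clearance for the folding move.

Request:
{"name": "move_arm", "arguments": {"targets": [[0,0,0,0,0,0],[0,0,0,0,0,0],[0,0,0,0,0,0],[0,0,0,0,0,0],[0,0,0,0,0,0]], "fingers": -0.15}}

```text
time_s: 10.03
ee_pos: [0.5751, 0.0486, 0.1032]
eef_rot: [-3.141, -0.0, 1.89]
force: [-1.0, -0.4, -0.4]
grip_width: 0.0392
```

Run:
```python
from h import *
st()
cs,cd=cam("scene"),cam("side")
print("big eye",tri(cs,(203,211),cd,(468,240)),"big base",tri(cs,(211,250),cd,(451,295)))
```

```text
t 10.18 turned 1.759 z 0.1032 xy [0.5752 0.0485] F [-0.4 -0.1  0.2] Mxy [-0.03  0.04] Mz [np.float64(0.02), np.float64(-0.009), np.float64(-0.011), np.float64(0.044)] tau6 [np.float64(-0.011), np.float64(-0.008), np.float64(-0.006), np.float64(-0.005)] w 0.04 q6 -0.3
big eye (array([ 0.71744562, -0.1790452 ,  0.2199309 ]), np.float64(0.002171497557599578)) big base (array([ 0.72254341, -0.18043004,  0.10606532]), np.float64(0.00562153663235779))
```

Request:
{"name": "move_arm", "arguments": {"targets": [[0.012,0,0,0,0,0],[0.024,0,0,0,0,0],[0.036,0,-0.008,0,0,0],[0.045,0,-0.018,0,0,0],[0.045,0,-0.023,0,0,0]]}}

```text
time_s: 10.6
ee_pos: [0.561, 0.0933, 0.1282]
eef_rot: [3.14, 0.0, 1.892]
force: [-0.1, 0.2, 1.2]
grip_width: 0.0399
```

Request:
{"name": "move_arm", "arguments": {"targets": [[0,0,0,0,0,0],[0,0,0,0,0,0],[0,0,0,0,0,0],[0,0,0,0,0,0],[0,0,0,0,0,0]], "fingers": -1, "grip_force": 20}}

```text
time_s: 11.02
ee_pos: [0.561, 0.0908, 0.1259]
eef_rot: [-3.141, -0.0, 1.889]
force: [1.0, -0.7, -0.5]
grip_width: 0.0099
```

Request:
{"name": "move_arm", "arguments": {"targets": [[0,0,0,0,0,0],[0,0,0,0,0,0],[0,0,0,0,0,0],[0,0,0,0,0,0],[0,0,0,0,0,0]]}}

```text
time_s: 11.43
ee_pos: [0.5611, 0.0911, 0.1262]
eef_rot: [-3.142, 0.0, 1.89]
force: [0.2, 0.6, 0.4]
grip_width: 0.0007
```

Run:
```python
from h import *
i=ctrl.camera_info("wrist");a=ctrl.camera("wrist");c=cam("wrist",i)
st();o=ctrl.get_obs();R=Ro.from_euler("xyz",o["eef_rot"])
print("axis in tool",R.inv().apply(np.array([.5754,.0483,.0806])-o["ee_pos"]))
cv2.imwrite("pics/w5.png",a[...,::-1])
```

```text
t 11.63 turned 1.759 z 0.1262 xy [0.5611 0.0911] F [ 0.4  0.5 -0.1] Mxy [-0.05  0.02] Mz [np.float64(-0.046), np.float64(0.006), np.float64(-0.021), np.float64(0.004)] tau6 [np.float64(-0.0), np.float64(-0.0), np.float64(-0.0), np.float64(-0.0)] w 0.0003 q6 -0.22
axis in tool [-0.04517265  0.00015224  0.0456409 ]
```

View pics/w5.png

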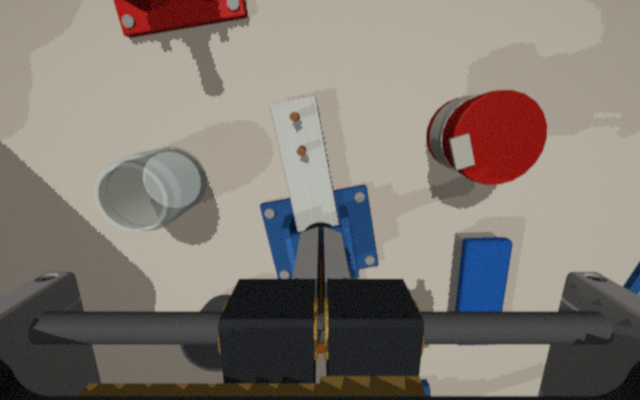

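The fingers are closed behind the lever and centred on it: the axis is 45 mm ahead, with 0.2 mm offset. I push the lever over along the arc, starting with the first part.

Request:
{"name": "move_arm", "arguments": {"targets": [[-0.015,0,0,0,0,0],[-0.028,0,0,0,0,0],[-0.035,0,0,0,0,0],[-0.041,0,0.0005,0,0,0],[-0.047,0,0.001,0,0,0]]}}

```text
time_s: 12.05
ee_pos: [0.576, 0.0462, 0.1252]
eef_rot: [3.141, -0.001, 1.889]
force: [-0.4, 4.1, -1.2]
grip_width: 0.0003
```

```bash
python3 -c "
from h import *
st()"
```

```text
t 12.2 turned 1.759 z 0.1251 xy [0.5758 0.0462] F [0.1 0.7 0.7] Mxy [-0.05  0.02] Mz [np.float64(0.04), np.float64(0.048), np.float64(-0.057), np.float64(-0.005)] tau6 [np.float64(0.238), np.float64(0.213), np.float64(-0.22), np.float64(-0.111)] w 0.0005 q6 -0.3
```

Request:
{"name": "move_arm", "arguments": {"targets": [[-0.007,0,0.002,0,0,0],[-0.013,0,0.005,0,0,0],[-0.0187,0,0.009,0,0,0],[-0.0237,0,0.0136,0,0,0],[-0.0304,0,0.0228,0,0,0]]}}

```text
time_s: 12.62
ee_pos: [0.5858, 0.0172, 0.1025]
eef_rot: [3.141, 0.0, 1.89]
force: [-0.4, 3.6, 2.7]
grip_width: 0.0004
```

```bash
python3 -c "
from h import *
st();b=ctrl.camera('side');cv2.imwrite('pics/s6.png',cv2.resize(b[120:290,250:450],None,fx=3,fy=3,interpolation=2)[...,::-1])"
```

```text
t 12.77 turned 1.76 z 0.1014 xy [0.5851 0.0168] F [ 0.2 -0.   0.4] Mxy [-0.06  0.02] Mz [np.float64(0.015), np.float64(0.016), np.float64(0.036), np.float64(-0.061)] tau6 [np.float64(0.32), np.float64(0.275), np.float64(-0.229), np.float64(-0.121)] w 0.0003 q6 -0.35
```

View pics/s6.png

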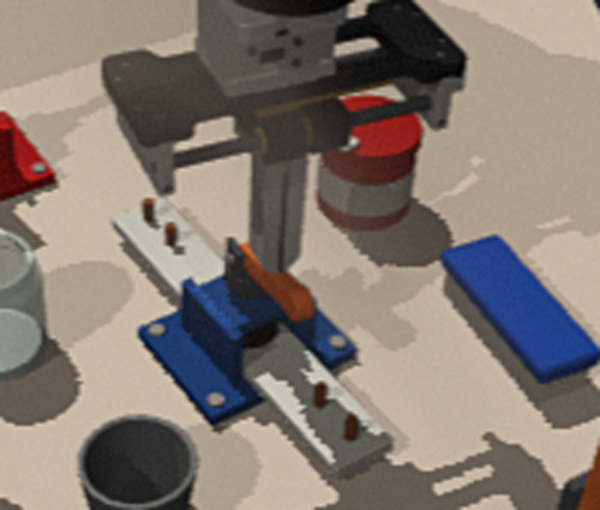

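The side view shows the lever bent well over at (275,285), with the fingertips on its back and the neighbours untouched. I press it down to the stop gently.

Request:
{"name": "move_arm", "arguments": {"targets": [[-0.0012,0,0.003,0,0,0],[-0.0024,0,0.006,0,0,0],[-0.0035,0,0.0085,0,0,0],[-0.004,0,0.0105,0,0,0],[-0.0046,0,0.012,0,0,0]]}}

```text
time_s: 13.23
ee_pos: [0.5869, 0.0134, 0.0903]
eef_rot: [3.141, -0.0, 1.89]
force: [0.6, 2.7, 3.1]
grip_width: 0.0005
```

```bash
python3 -c "
from h import *
st()"
```

```text
t 13.38 turned 1.759 z 0.0903 xy [0.5867 0.0133] F [ 0.5 -0.1  1.7] Mxy [-0.05  0.02] Mz [np.float64(-0.006), np.float64(0.033), np.float64(-0.028), np.float64(0.032)] tau6 [np.float64(0.025), np.float64(0.029), np.float64(-0.017), np.float64(-0.01)] w 0.0002 q6 -0.36
```

Request:
{"name": "move_arm", "arguments": {"targets": [[0,0,0.0003,0,0,0],[0,0,0.0006,0,0,0],[0,0,0.0009,0,0,0],[0,0,0.0012,0,0,0],[0,0,0.0015,0,0,0]]}}

```text
time_s: 13.8
ee_pos: [0.5869, 0.0132, 0.0896]
eef_rot: [3.141, 0.0, 1.89]
force: [-3.3, -0.7, 10.1]
grip_width: 0.0006
```

```bash
python3 -c "
from h import *
st()"
```

```text
t 13.95 turned 1.759 z 0.0897 xy [0.5869 0.0132] F [-3.3  0.9  8.2] Mxy [-0.13  0.58] Mz [np.float64(-0.058), np.float64(-0.002), np.float64(-0.02), np.float64(-0.039)] tau6 [np.float64(0.001), np.float64(0.001), np.float64(-0.002), np.float64(-0.002)] w 0.0005 q6 -0.36
```

Force has risen to 10 N with z held at 0.0897, which is where the stop is predicted (0.0896). One more millimetre of command confirms it.

Request:
{"name": "move_arm", "arguments": {"targets": [[0,0,0.0003,0,0,0],[0,0,0.0006,0,0,0],[0,0,0.0009,0,0,0],[0,0,0.001,0,0,0],[0,0,0.001,0,0,0]]}}

```text
time_s: 14.37
ee_pos: [0.5871, 0.0132, 0.0894]
eef_rot: [3.141, 0.001, 1.89]
force: [-5.1, 0.1, 14.7]
grip_width: 0.0003
```

Request:
{"name": "move_arm", "arguments": {"targets": [[0,0,-0.01,0,0,0],[0,0,-0.03,0,0,0],[0,0,-0.06,0,0,0],[0,0,-0.09,0,0,0],[0,0,-0.12,0,0,0]]}}

```text
time_s: 14.78
ee_pos: [0.5864, 0.0133, 0.2093]
eef_rot: [-3.141, -0.0, 1.89]
force: [0.4, -0.0, 0.4]
grip_width: 0.0006
```

Request:
{"name": "move_arm", "arguments": {"targets": [[0.02,0,0,0,0,0],[0.04,0,0,0,0,0],[0.06,0,0,0,0,0],[0.07,0,0,0,0,0],[0.07,0,0,0,0,0]]}}

```text
time_s: 15.2
ee_pos: [0.5644, 0.0812, 0.2081]
eef_rot: [-3.142, -0.0, 1.891]
force: [0.3, 0.2, -0.3]
grip_width: 0.0002
```

Run:
```python
from h import *
st();i=ctrl.camera_info("wrist");w=ctrl.camera('wrist');c=cam("wrist",i)
b=ctrl.camera('side');s=ctrl.camera("scene");cd=cam("side")
o=np.zeros((600,800,3),np.uint8)
o[:300,:400]=cv2.resize(b[150:300,260:460],(400,300),interpolation=2);o[:300,400:]=cv2.resize(s[150:300,240:440],(400,300),interpolation=2);o[300:550,:400]=cv2.resize(w,(400,250))
cv2.imwrite('pics/f7.png',o[...,::-1])
# lever direction & height, two views
E=[]
for im,roi,cc in((s,(300,200,360,245),cam("scene")),(b,(320,195,375,240),cd)):
    m=mask(im,(3,140,50),(18,255,255),roi);y,x=np.nonzero(m);P=np.c_[x,y].astype(float);q=P.mean(0);v=np.linalg.svd(P-q,full_matrices=False)[2][0];k=(P-q)@v
    e=[q+v*k.min(),q+v*k.max()];print(len(x),np.round(e,1).tolist(),[np.round(onz(cc,u,.0806),3).tolist() for u in e])
axis=np.array([.5754,.0483,.0806]);d=np.array([np.cos(-1.25),np.sin(-1.25),0])
print("pred tip scene/side",proj(cam("scene"),axis+.077*d),proj(cd,axis+.077*d))
```

```text
t 15.35 turned 1.759 z 0.2079 xy [0.5651 0.079 ] F [ 0.2 -0.7  0.1] Mxy [-0.04  0.04] Mz [np.float64(0.017), np.float64(0.013), np.float64(-0.05), np.float64(0.062)] tau6 [np.float64(0.508), np.float64(0.288), np.float64(0.101), np.float64(0.022)] w 0.0006 q6 -0.24
255 [[333.9, 213.5], [296.5, 221.3]] [[0.572, 0.053, 0.081], [0.606, -0.027, 0.081]]
340 [[331.1, 200.3], [352.0, 232.6]] [[0.572, 0.06, 0.081], [0.601, -0.024, 0.081]]
pred tip scene/side [297.8347814  219.28669735] [351.51913678 232.91088796]
```

View pics/f7.png

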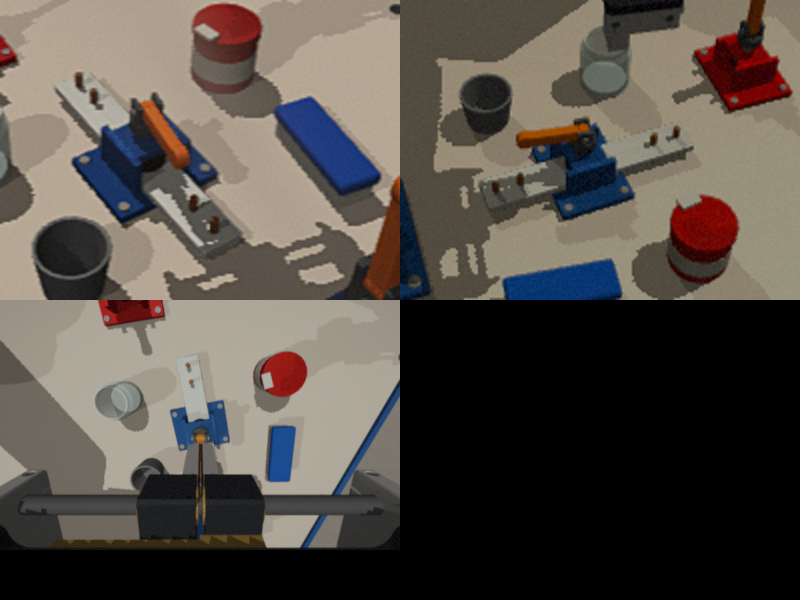

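The final views show the lever lying flat: its eye is at (297,221) in scene against a predicted (298,219), and (352,233) in side against (351.5,233). The rail is in the clamp, the tub, jar, cup and brush are standing in place, and the hand is well clear. I hand in.

```bash
python3 -c "
from h import *
print(ctrl.hand_in())"
```

```text
the job is handed in; nothing more can be done
None
```

The rail is locked in the small blue clamp with its lever folded down flat, and I handed the job in at about 15.5 s. No verdict was reported.

**What I did:** I pinched the upright lever and turned the bolt about 1.76 rad clockwise, following it down, until the torque rose to about 0.32–0.37 N m. I then let go, pushed the lever over with the closed fingers onto its stop, and took the hand away.

**Last checks:**
- **Fold:** the lever stopped where the full fold was predicted (fingertip at z 0.0897 m against 0.0896 m). The force there rose from about 3 N to 14.7 N with hardly any further movement.
- **Position:** the folded tip lies within about 2 pixels of its predicted place in both views. In the last picture the rail is in the clamp and the tub, jar, cup and brush look undisturbed.
- **Forces:** the largest tool force I read was about 16 N, and the readings were back to zero at the end.

**What disagreed:** two estimates of the foot press before folding did not match. Torque gave about 15–19 N. The angle turned since contact gave about 30–35 N, because torque rose at about 0.5 N m per radian instead of 1. Both lie within the snug range of 12–40 N, and adding about 23 N for the fold keeps both under 65 N. I did not measure the press directly.

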